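Switch the dust extraction to the scoop with its blast gates

TASK

The dust extractor is running, drawing through the round nozzle, and the next job is at the wide rectangular scoop. With your fingertips on the upturned lips of the blast-gate slides, first push the scoop's slide out until it is fully open, and only then push the nozzle's slide in until it is fully shut, so that the extractor is never starved of air. Only push: do not pinch the lips or pick anything up, leave the other things on the bench where they are, and finish clear of everything.

Things in the scene. Friction and masses are not known exactly. Their poses are not given: they have to be found in the camera images.
- scoop_stand: Fixed inlet, RECTANGULAR grey hood (mouth 190 x 110 mm) on a 68 mm white pipe, 250 mm high in all. Origin: bench top, on the pipe's upright axis; z up. Level -x: its slide is pushed out that way to open, +x to shut. Hood leans to +x. Aluminium gate block 110 (x) x 100 (y) mm centred on the axis, 44 to 66 mm above bench; the slide plate, 78 mm wide, top 57 mm above bench, leaves its -x face.
- scoop_lip (a point): Middle of the upturned steel lip on the scoop slide's outer end, 73 mm above bench; moves with the slide. Lip 84 mm wide (stand's y), 8 mm thick (stand's x), 57 to 91 mm above bench. It is 120 mm out (-x) from the stand's axis when shut, 188 mm when fully open; even shut there is a 61 mm gap from block to lip, free for fingertips above the plate.
- scoop_slide (a joint): Scoop's slide, m: 0 = fully shut, 0.068 = fully open, end stops at both. About 3 N of friction, no spring: it stays where it is left. Starts shut or up to 12 mm ajar.
- nozzle_stand: Fixed inlet with a ROUND grey bell-mouth nozzle (104 mm across), 230 mm high in all. Otherwise the same pipe, gate, origin, axes and sizes as scoop_stand.
- nozzle_lip (a point): Middle of the upturned steel lip on the nozzle slide's outer end: same sizes and places as scoop_lip, in the frame of nozzle_stand. Free in front (-x) above the bench.
- nozzle_slide (a joint): Nozzle's slide, m: 0 = fully shut (end stop), 0.068 = fully open. Same friction. Starts 45 to 68 mm open.
- screw_pot: Bystander: small amber pot with white cap, 32 mm across, 58 mm high, standing on the bench beside the scoop's lip, 74 to 88 mm to the +y side of the slide's centre line. Origin at the centre of its underside.
- turned_knob: Bystander: dark turned wooden knob, 34 mm across, 46 mm high, standing on the bench beside the nozzle's lip, 74 to 88 mm to the +y side of the slide's centre line. Origin at the centre of its underside.
- scroll_chuck: Bystander: heavy steel lathe chuck, 94 mm across, 62 mm high, standing on the right. Origin at the centre of its underside.
- wrench: Bystander: flat spanner, under 15 mm high, lying crosswise between the stands and the robot. Origin under its middle.
- glue_bottle: Bystander: yellow glue bottle, 64 mm across, 190 mm high, standing to the left. Origin at the centre of its underside.
- brush: Bystander: flat brush, 20 mm high, lying on the left. Origin under its middle.
- screw_bin: Bystander: open blue plastic bin 120 x 90 x 60 mm, to the right. Origin at the centre of its underside.
- mug: Bystander: white mug, 80 mm across, 90 mm high, beyond the two stands. Origin at the centre of its underside.

How it is judged:
By the outcome, as a careful person would: the job done as asked, in the order asked, and still so for the second after the job is handed in, with the robot touching nothing.
It also fails if it takes over 48 s, if anything falls off the work surface, if the arm or the gripper's body presses on something with over 40 N, if the wrist force passes 120 N, or if a joint passes its speed limit or range.

ROBOT

A 6-joint arm with a two-finger parallel gripper is mounted at the origin on the work surface. World frame = base frame: x ahead of the robot, y to its left, z up, the work surface at z = 0. Lengths are in m, angles in rad, forces in N, time in s.
With the tool pointing down it reaches from about 0.25 to 0.775 m from the base axis. Payload 8.9 kg.
Tool frame: the origin (TCP) lies midway between the tips of the shut fingers; the grasp point (between the pads) lies 19 mm behind it (arm.grasp_offset is the distance from the TCP to the grasp point, in m); z points along the fingers, x is the direction in which the jaws open and shut, and the axes are right-handed (so a half turn about z gives the same grasp; the last joint's range is limited). The gripper opens to 85 mm and grips with 20 to 120 N. Pads are 22 mm wide; open, the fingers measure 114 mm over their backs; the gripper's body (76 mm by 85 mm) begins 54 mm behind the grasp point. The pads swing forward as they close: fully open they stand 13 mm farther back than shut.
Start: joints at [1.108, 0.291, -0.153, 1.127, 0, 1.431], TCP at [0.167, 0.498, 0.231] pointing down, gripper open.
Joint ranges: [-2.52, 2.52], [-0.91, 1.74], [-1.3, 1.37], [-1.96, 2.02], [-1.52, 1.47], [-3.14, 3.14]. Speed limits (rad/s): [2.22, 2.22, 2.79, 3.14, 3.14, 3.14].

INTERFACE

Orientations are given as a unit quaternion [x, y, z, w].
In Python, from workcell import arm, snapshot, order, silhouettes gives the robot as it stands.
- The arm moves only by the tool move_arm, never from a script. Its argument "commands" is text: rows parted by semicolons, each of 5 numbers parted by spaces: the finger opening in cm, from 0 to 8.54, then the shift along the tool's x, y, z in cm, then the turn about the tool's z in degrees. In form: claw x y z turn; .... A call has 1 to 8 rows; each row is the pose to reach, as a shift and turn from the pose commanded when the call began, along the tool's axes at that moment; what a row does not reach only later rows make up. A row lasts 1/10 s, in which the tool goes at most 50 mm and 8.59 degrees, less where a joint would pass 70% of its speed; a pose out of reach is approached as far as the arm can. A call with a gripper value outside its range is refused whole. The fingers move at their own pace and stop on an object; the grip force is fixed at half the most. Time passes only in rows, so rows that repeat a pose let the fingers close. It gives the time, the measured TCP pose, the force and the opening at its end, in the units of the state.
- arm.get_obs(): the state, without advancing time (a new reading comes with each control period).
- snapshot(name): name is "side" or "top"; returns a dict with "pixels" (480x640x3 uint8, red, green, blue), "intrinsics" (3x3 intrinsics, pixels), "dist" ([k1, k2, p1, p2, k3] as OpenCV has them; the pictures are not rectified), "world_to_cam" (4x4, takes a point from world to camera coordinates). Camera axes: x right, y up, looking along -z (the intrinsics and any distortion apply to the point x, -y, -z); pixel columns grow to the right and rows downward; lengths in m; the calibration is good to about 2 mm. A picture is of the moment at which its call begins. There is no depth.
- order.hand_in(): hands the job in, once; it reports no verdict.
Trained networks look in a picture, given as the dict that the camera call returned (one of the last four; its "shot" number tells which), for a name from the list of things; names that differ only in an ending like _2 or _b are one class to them, and where a whole thing is asked for, a point or a joint stands for the part that bears it (a point fixed in the world has none). Each returns a list of dicts, best first, with "p" (0 to 1); they miss things now and then, are a little off and sometimes report something else, mostly with a low value. They report only what shows in the picture. A call takes as long as a camera call.
- silhouettes(query, picture): "pixels" (480x640 bool, what is visible of it) and "bbox" ([left, top, right, bottom] in pixels, round what is visible of it).
The state is a dict: "time_s": time; "joint_positions": joint angles; "joint_vel": joint speeds; "effort": joint torques, N m; "tool_pos": TCP position; "tool_rot": TCP orientation; "force": force on the tool from outside, world axes, zero at the start; "wrist_torque": the same for the moment, N m; "opening": finger opening in m.
Only numpy, scipy, OpenCV 4.12 (cv2) and the standard library are available. Lean on these libraries where they do the work, as an engineer would, in place of code of your own. Each camera call takes 0.05 s, during which the arm holds its last target.

## Working session

There is one attempt and no reset: what is moved stays moved. The work goes in short steps, Python scripts to look and compute and a tool call to move; the robot and the scene stay as the last step left them, time stands still between calls to the robot, and variables do not carry over. Pictures are saved under pics/ and viewed, and the job is handed in when it is done.

Besides the shell and the picture viewer there is one more tool, called by a JSON object that holds its "op" and its "data", one argument or row to a line. move_arm: Moves the arm, as the interface text tells. Its arguments: {"type":"object","properties":{"commands":{"type":"string"}},"required":["commands"]}

```bash
mkdir -p pics; ls; cat > h.py <<'E'
import numpy as np, cv2
from workcell import arm, snapshot, order, silhouettes
def save(s,n): cv2.imwrite(f'pics/{n}.png', s['pixels'][:,:,::-1])
def proj(s,P):
    P=np.atleast_2d(np.asarray(P,float)); T=np.array(s['world_to_cam'])
    c=P@T[:3,:3].T+T[:3,3]; c=c*[1,-1,-1]
    return cv2.projectPoints(c.reshape(-1,1,3),np.zeros(3),np.zeros(3),np.array(s['intrinsics']),np.array(s['dist'],float))[0].reshape(-1,2)
def ray(s,uv):
    T=np.array(s['world_to_cam']); n=cv2.undistortPoints(np.array(uv,float).reshape(-1,1,2),np.array(s['intrinsics']),np.array(s['dist'],float)).reshape(-1,2)
    d=np.c_[n[:,0],-n[:,1],-np.ones(len(n))]@T[:3,:3]; o=-T[:3,:3].T@T[:3,3]
    return o,d
def atz(s,uv,z):
    o,d=ray(s,uv); return o+d*((z-o[2])/d[:,2])[:,None]
E
python3 - <<'E'
from h import *
print(arm.get_obs())
import pickle
S={}
for n in ('top','side'):
    s=snapshot(n); S[n]=s; save(s,n+'0')
    T=s['world_to_cam']; print(n,-np.array(T)[:3,:3].T@np.array(T)[:3,3])
    for q in ['scoop_stand','scoop_lip','nozzle_stand','nozzle_lip','screw_pot','turned_knob','scroll_chuck','wrench','screw_bin']:
        r=silhouettes(q,s)
        for x in r[:2]:
            print(n,q,round(x['p'],2),x['bbox'],int(x['pixels'].sum()))
        S[n,q]=r[:2]
pickle.dump(S,open('S0.pkl','wb'))
E
```

```text
pics
{'time_s': 0.0, 'joint_positions': array([ 1.10773343e+00,  2.91246235e-01, -1.54092103e-01,  1.12669783e+00,
        1.23804531e-05,  1.43150079e+00]), 'joint_vel': array([ 0.00028748, -0.00016461,  0.00169842, -0.00169258, -0.00102389,
       -0.00015205]), 'effort': array([ 1.03638293e-03, -5.37138355e+01,  3.31369865e+01,  1.59033114e-02,
        4.53695714e-05,  2.99540079e-05]), 'tool_pos': array([0.1668262 , 0.4973499 , 0.23076276]), 'tool_rot': array([ 8.11831243e-01,  5.83891812e-01, -5.51534857e-04,  2.83104826e-04]), 'force': array([ 0.35470237, -0.22609854,  0.40018725]), 'wrist_torque': array([ 0.01468223, -0.00505042, -0.02739774]), 'opening': 0.08514902102370683}
top [ 0.37306866 -0.00843879  1.29232514]
top scoop_stand 0.96 [235.9, 143.9, 320.4, 256.3] 4907
top scoop_lip 0.61 [250.3, 230.0, 285.6, 256.1] 721
top nozzle_stand 0.86 [353.6, 152.1, 396.6, 271.3] 3925
top nozzle_lip 0.67 [365.4, 226.6, 402.1, 271.1] 1255
top scroll_chuck 0.88 [447.9, 282.8, 482.3, 317.8] 966
top wrench 0.9 [285.0, 307.3, 342.3, 320.4] 489
top wrench 0.4 [446.3, 282.5, 483.1, 317.5] 1044
top screw_bin 0.73 [476.9, 217.1, 522.2, 265.5] 1768
side [ 0.00358498 -0.71688988  0.80179866]
side scoop_stand 0.71 [275.4, 116.3, 410.0, 241.1] 6232
side scoop_lip 0.75 [273.6, 202.8, 318.9, 229.6] 688
side nozzle_stand 0.73 [339.5, 185.4, 472.4, 315.4] 6885
side nozzle_lip 0.59 [336.8, 270.5, 404.9, 315.2] 1703
side nozzle_lip 0.36 [276.6, 204.4, 321.4, 231.4] 670
side screw_pot 0.64 [255.5, 204.1, 264.1, 227.2] 254
side turned_knob 0.74 [332.0, 278.6, 341.1, 300.0] 161
side turned_knob 0.22 [277.4, 203.7, 320.9, 228.7] 719
side scroll_chuck 0.62 [361.8, 382.3, 421.5, 451.0] 2912
side scroll_chuck 0.27 [159.0, 205.1, 212.9, 242.5] 708
side screw_bin 0.91 [460.7, 365.4, 560.3, 454.4] 5335
```

View pics/top0.png

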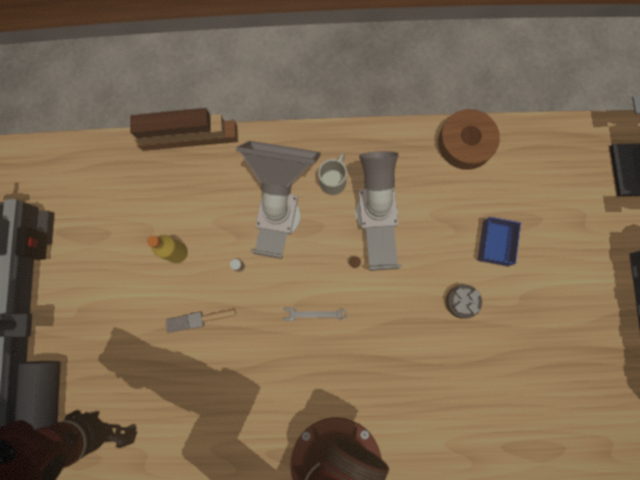

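View pics/side0.png

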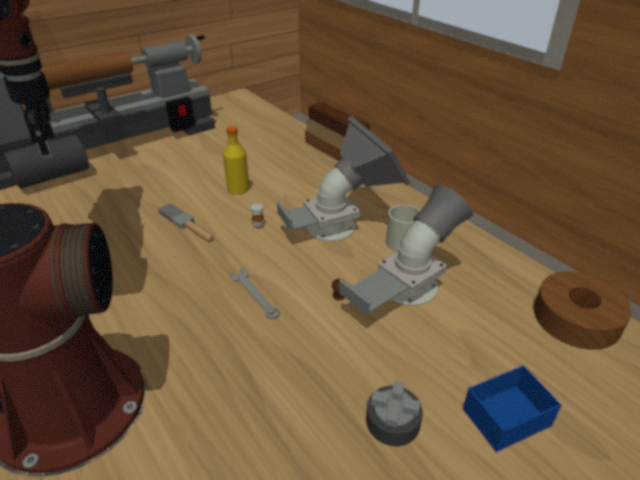

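```bash
python3 - <<'E'
from h import *
import pickle
S=pickle.load(open('S0.pkl','rb'))
a=S['top']['pixels'][130:330,220:420]; cv2.imwrite('pics/topz.png',cv2.resize(a,(600,600),interpolation=cv2.INTER_CUBIC)[:,:,::-1])
a=S['side']['pixels'][110:330,240:480]; cv2.imwrite('pics/sidez.png',cv2.resize(a,(654,600),interpolation=cv2.INTER_CUBIC)[:,:,::-1])
E
```

```text
(no output)
```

View pics/topz.png

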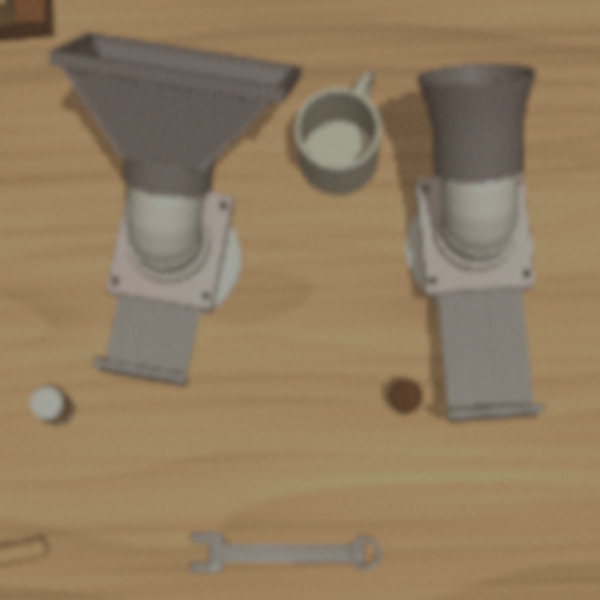

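View pics/sidez.png

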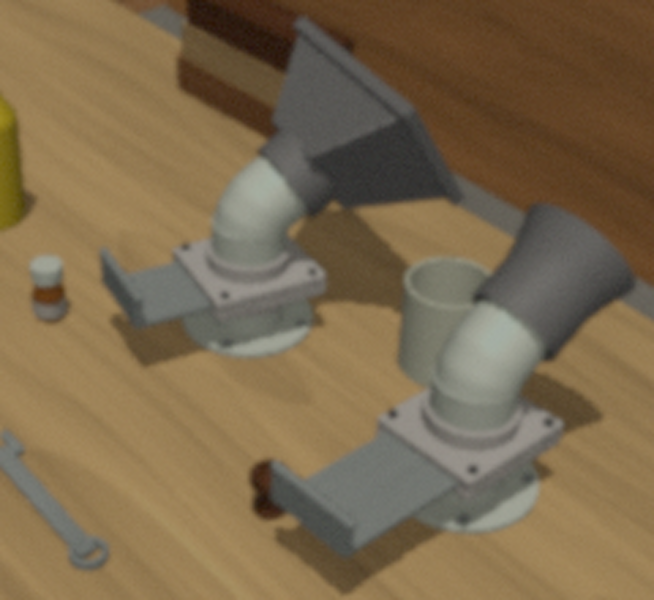

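```bash
cat > fit.py <<'E'
from h import *
import pickle
from scipy.optimize import least_squares
S=pickle.load(open('S0.pkl','rb'))
zt=lambda p:np.array(p)/3+[220,130]-[1/3,1/3]
zs=lambda p:np.array(p)/2.726+[240,110]-[.32,.32]
C={'mm':(-.055,-.05),'mp':(-.055,.05),'pm':(.055,-.05),'pp':(.055,.05)}
def pts(p,keys):
    x,y,t,q=p; R=np.array([[np.cos(t),-np.sin(t)],[np.sin(t),np.cos(t)]])
    o=[]
    for k in keys:
        if k in C: l=np.array(C[k]);z=.066
        else: l=np.array([-.120-q+(0.0 if len(k)==2 else .004*(1 if k[2]=='i' else -1)), .042*(1 if k[1]=='p' else -1)]);z=.091
        o.append([*(R@l+[x,y]),z])
    return np.array(o)
obs={'scoop':({'mp':(110,293),'mm':(214,308),'pm':(233,198),'Lp':(97,362),'Lm':(187,379)},
              {'mp':(174,247),'mm':(208,302),'pm':(326,276),'Lp':(104,250),'Lm':(142,303)}),
     'nozzle':({'mp':(426,293),'mm':(535,288),'pm':(525,180),'pp':(417,183),'Lp':(446,411),'Lm':(541,406)},
              {'mp':(380,421),'mm':(472,485),'pm':(562,425),'Lp':(273,463),'Lm':(355,527)})}
if __name__=='__main__':
  F={}
  for n,(t,s) in obs.items():
    def res(p):
        r=proj(S['top'],pts(p,t))-np.array([zt(v) for v in t.values()])
        r2=proj(S['side'],pts(p,s))-np.array([zs(v) for v in s.values()])
        return np.r_[r.ravel(),r2.ravel()]
    f=least_squares(res,[.6,.1 if n=='scoop' else -.1,0,.03],loss='soft_l1'); F[n]=f.x
    print(n,np.round(f.x,4),'deg',np.degrees(f.x[2])); print(np.round(res(f.x).reshape(-1,2),1).tolist())
    x,y,th,q=f.x
    print('lip',x-(.12+q)*np.cos(th),y-(.12+q)*np.sin(th))
  pickle.dump(F,open('F.pkl','wb'))
  for v,sc,off in(('top',3,(220,130)),('side',2.726,(240,110))):
    im=cv2.imread(f'pics/{v}z.png')
    for n in F:
        for loop in(['mm','mp','pp','pm'],['Lpi','Lmi','Lmo','Lpo']):
            u=(proj(S[v],pts(F[n],loop))-off+.33)*sc
            cv2.polylines(im,[u.astype(int)],True,(0,255,0),1)
    cv2.imwrite(f'pics/{v}ov.png',im)
  for q,h in(('screw_pot',.029),('turned_knob',.023)):
    if S['side',q]:
      b=S['side',q][0]['bbox']; print(q,atz(S['side'],[[(b[0]+b[2])/2,(b[1]+b[3])/2]],h))
  print('top: pot',atz(S['top'],[zt((48,404))],.058),'knob',atz(S['top'],[zt((404,395))],.046))
E
python3 fit.py
```

```text
scoop [ 0.6898  0.1426 -0.1999  0.0048] deg -11.45304290341204
[[-0.6, 0.6], [-0.2, 1.4], [0.7, 0.3], [-0.1, 1.0], [0.3, 0.5], [-0.3, -0.3], [4.2, 0.2], [1.1, -1.3], [0.5, -1.6], [0.1, -3.2]]
lip 0.5674813175245719 0.16738367674541785
nozzle [ 0.6899 -0.142   0.0351  0.0487] deg 2.0114332824397527
[[0.7, 1.5], [0.5, 0.8], [0.1, -1.4], [0.6, -0.0], [1.0, 1.6], [0.7, 1.2], [-1.0, -2.1], [-0.7, -1.1], [1.5, -0.9], [1.3, -2.2], [-0.2, -3.0]]
lip 0.521328228693658 -0.1479051168616122
screw_pot [[0.54725877 0.25613933 0.029     ]]
turned_knob [[ 0.53703389 -0.07167271  0.023     ]]
top: pot [[0.5462772  0.26002488 0.058     ]] knob [[ 0.5460796  -0.06905626  0.046     ]]
```

View pics/topov.png

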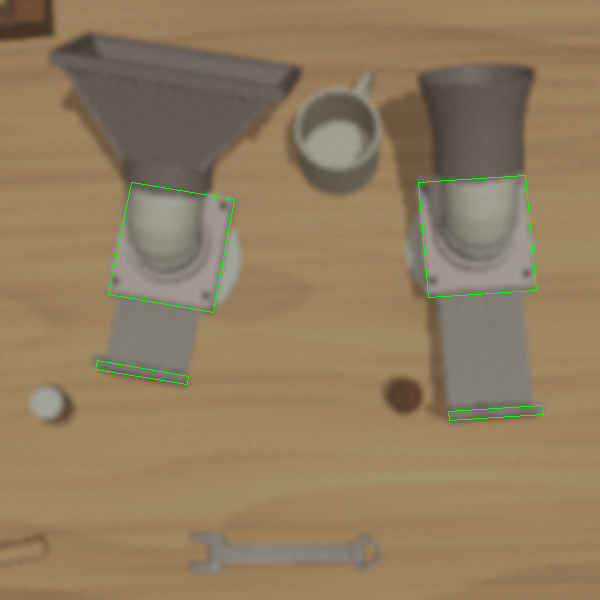

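View pics/sideov.png

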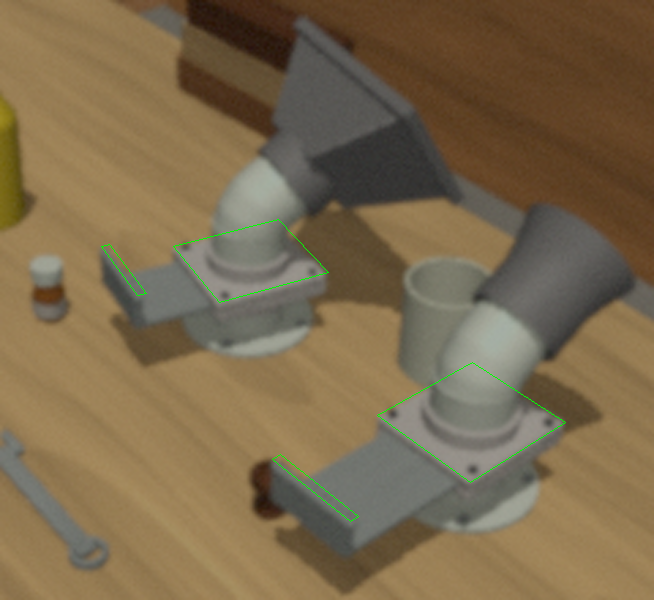

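```bash
cat > goto.py <<'E'
from h import *
import sys
from scipy.spatial.transform import Rotation as R
def go(x,y,z,yaw=None):
    o=arm.get_obs(); r=R.from_quat(o['tool_rot']); X=r.as_matrix()[:,0]
    cy=np.degrees(np.arctan2(X[1],X[0])); 
    d=r.as_matrix().T@(np.array([x,y,z])-o['tool_pos'])*100
    print('t',o['time_s'],'pos',np.round(o['tool_pos'],4),'yaw',round(cy,2),'F',np.round(o['force'],1),'op',round(o['opening'],4))
    print('shift cm',np.round(d,2),'turn',None if yaw is None else round(cy-yaw,2))
def stand(n,lx,ly,z,yaw=None):
    F={'scoop':(.6898,.1426,-.1999),'nozzle':(.6899,-.1420,.0351)}[n]
    c,s=np.cos(F[2]),np.sin(F[2])
    go(F[0]+c*lx-s*ly,F[1]+s*lx+c*ly,z,90+np.degrees(F[2]))
def where(n):
    F={'scoop':(.6898,.1426,-.1999),'nozzle':(.6899,-.1420,.0351)}[n]
    p=arm.get_obs()['tool_pos'][:2]-F[:2]; c,s=np.cos(F[2]),np.sin(F[2])
    print(n,'local',round(p[0]*c+p[1]*s,4),round(-p[0]*s+p[1]*c,4))
E
python3 -c "
from goto import *
stand('scoop',-.097,0,.2308)"
```

```text
t 1.0 pos [0.167  0.4977 0.2313] yaw 71.45 F [ 0.5 -0.  -0.2] op 0.0851
shift cm [-1.823e+01  5.123e+01  5.000e-02] turn -7.1
```

{"op": "move_arm", "data": {
  "commands": "0 -1.5 4.2 0 -1; 0 -3 8.5 0 -2; 0 -4.5 12.8 0 -3; 0 -6 17 0 -4; 0 -7.6 21.3 0 -5; 0 -9.1 25.6 0 -6; 0 -10.6 29.9 0 -7; 0 -12.1 34.2 0 -7.1"
}}

```text
time_s: 1.8
tool_pos: [0.4541, 0.2728, 0.2315]
tool_rot: [0.774, 0.633, 0.0, 0.0]
force: [0.3, 1.1, -0.0]
opening: 0.0003
```

```bash
python3 -c "
from goto import *
stand('scoop',-.097,0,.2308)"
```

```text
t 1.8 pos [0.4541 0.2728 0.2315] yaw 78.57 F [ 0.3  1.1 -0. ] op 0.0003
shift cm [-8.08 15.98  0.07] turn 0.03
```

{"op": "move_arm", "data": {
  "commands": "0 -2 4 0 0; 0 -4 8 0 0; 0 -6 12 0 0; 0 -7.2 14.5 0 0; 0 -8 16 0 0; 0 -8 16 0 0; 0 -8 16 0 0"
}}

```text
time_s: 2.5
tool_pos: [0.5933, 0.164, 0.231]
tool_rot: [0.774, 0.633, -0.0, -0.0]
force: [-0.6, 0.6, 0.3]
opening: -0.0001
```

```bash
python3 -c "
from goto import *
s=snapshot('top');save(s,'top1');t=snapshot('side');save(t,'side1')
cv2.imwrite('pics/side1z.png',cv2.resize(t['pixels'][60:330,200:480],(622,600),interpolation=2)[:,:,::-1])
stand('scoop',-.097,0,.068);where('scoop')"
```

```text
t 2.6 pos [0.5929 0.1647 0.2314] yaw 78.59 F [-0.9  0.8  0.3] op 0.0003
shift cm [-0.25  0.24 16.34] turn 0.05
scoop local -0.0993 0.0024
```

View pics/side1z.png

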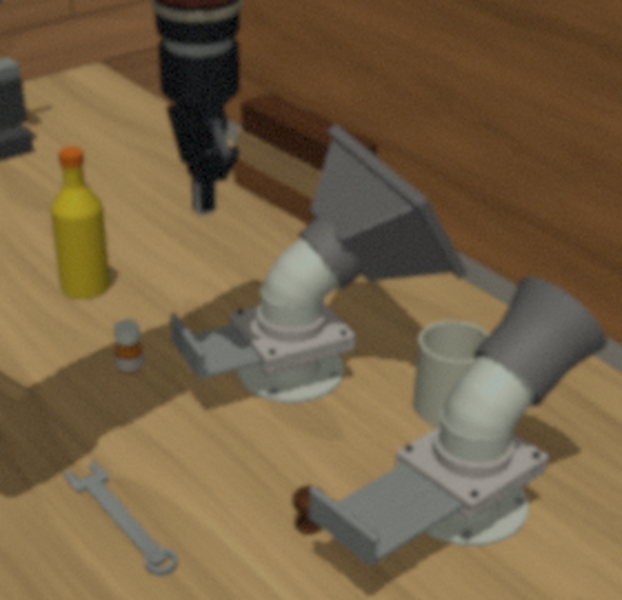

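{"op": "move_arm", "data": {
  "commands": "0 -0.1 0.4 3 0; 0 -0.2 0.6 6 0; 0 -0.2 0.6 9 0; 0 -0.2 0.6 11 0; 0 -0.2 0.6 12.5 0; 0 -0.2 0.6 12.5 0; 0 -0.2 0.6 12.5 0"
}}

```text
time_s: 3.3
tool_pos: [0.5989, 0.1615, 0.1069]
tool_rot: [0.774, 0.633, 0.0, 0.0]
force: [0.3, -0.6, 0.5]
opening: -0.0001
```

```bash
python3 -c "
from goto import *
s=snapshot('top');save(s,'top2');t=snapshot('side');save(t,'side2')
a=cv2.resize(t['pixels'][120:270,220:400],(720,600),interpolation=2)[:,:,::-1]
cv2.imwrite('pics/side2z.png',a)
cv2.imwrite('pics/top2z.png',cv2.resize(s['pixels'][130:330,200:400],(600,600),interpolation=2)[:,:,::-1])
stand('scoop',-.095,0,.068);where('scoop')"
```

```text
t 3.4 pos [0.5997 0.1613 0.1076] yaw 78.58 F [ 0.4  0.3 -0.4] op -0.0003
shift cm [-0.05 -0.3   3.96] turn 0.03
scoop local -0.092 0.0005
```

View pics/side2z.png

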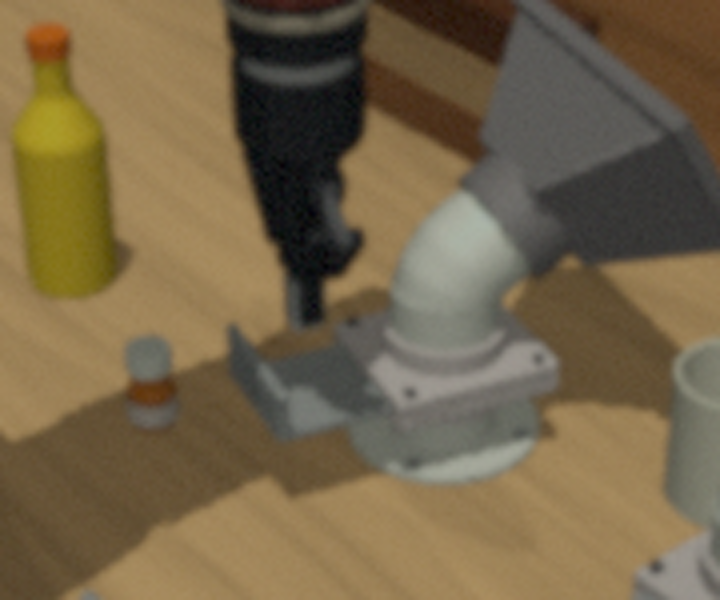

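View pics/top2z.png

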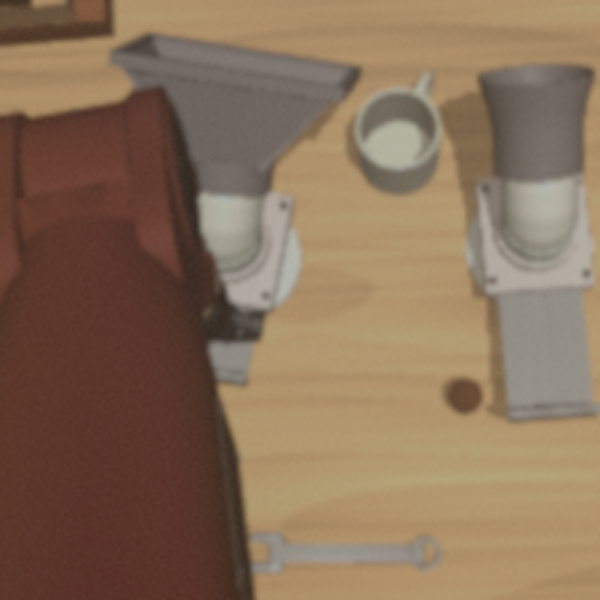

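{"op": "move_arm", "data": {
  "commands": "0 0 -0.3 1.5 0; 0 0 -0.3 3 0; 0 0 -0.3 3.8 0; 0 0 -0.3 3.8 0; 0 0 -0.3 3.8 0"
}}

```text
time_s: 3.9
tool_pos: [0.5967, 0.1615, 0.0691]
tool_rot: [0.774, 0.633, 0.0, 0.0]
force: [0.3, 0.1, 0.2]
opening: 0.0002
```

```bash
python3 -c "
from goto import *
stand('scoop',-.173,0,.069);where('scoop')"
```

```text
t 3.9 pos [0.5967 0.1615 0.0691] yaw 78.55 F [0.3 0.1 0.2] op 0.0002
shift cm [-0.01 -7.8   0.  ] turn 0.0
scoop local -0.095 0.0001
```

Now push outward gently.

{"op": "move_arm", "data": {
  "commands": "0 0 -1 0 0; 0 0 -2 0 0; 0 0 -3 0 0; 0 0 -4 0 0; 0 0 -5 0 0; 0 0 -6 0 0; 0 0 -6.8 0 0; 0 0 -7.2 0 0"
}}

```text
time_s: 4.7
tool_pos: [0.5247, 0.176, 0.0683]
tool_rot: [0.774, 0.633, -0.0, -0.0]
force: [3.9, 0.9, 1.7]
opening: -0.0001
```

```bash
python3 -c "
from goto import *
stand('scoop',-.173,0,.069);where('scoop')"
```

```text
t 4.7 pos [0.5247 0.176  0.0683] yaw 78.57 F [3.9 0.9 1.7] op -0.0001
shift cm [ 0.01 -0.45 -0.07] turn 0.02
scoop local -0.1685 -0.0001
```

{"op": "move_arm", "data": {
  "commands": "0 0 -0.2 0 0; 0 0 -0.4 0 0; 0 0 -0.5 0 0; 0 0 -0.6 0 0; 0 0 -0.6 0 0"
}}

```text
time_s: 5.2
tool_pos: [0.5224, 0.1764, 0.0684]
tool_rot: [0.774, 0.633, 0.001, 0.002]
force: [11.6, -1.7, -5.3]
opening: -0.0004
```

```bash
python3 -c "
from goto import *
stand('scoop',-.173,0,.069);where('scoop')"
```

```text
t 5.2 pos [0.5224 0.1764 0.0684] yaw 78.49 F [11.6 -1.7 -5.3] op -0.0004
shift cm [ 0.01 -0.23 -0.06] turn -0.05
scoop local -0.1707 -0.0001
```

{"op": "move_arm", "data": {
  "commands": "0 0 -0.2 0 0; 0 0 -0.4 0 0; 0 0 -0.5 0 0; 0 0 -0.5 0 0"
}}

```text
time_s: 5.6
tool_pos: [0.5224, 0.1764, 0.0688]
tool_rot: [0.775, 0.632, 0.004, 0.005]
force: [29.6, -6.8, -20.9]
opening: -0.0001
```

```bash
python3 -c "
from goto import *
where('scoop');stand('scoop',-.15,0,.069)"
```

```text
scoop local -0.1708 -0.0001
t 5.6 pos [0.5224 0.1764 0.0688] yaw 78.41 F [ 29.6  -6.8 -20.9] op -0.0001
shift cm [0.01 2.08 0.01] turn -0.13
```

{"op": "move_arm", "data": {
  "commands": "0 0 1 0 0; 0 0 2 0 0; 0 0 2.6 0 0; 0 0 2.6 -3 0; 0 0 2.6 -6.5 0; 0 0 2.6 -10 0; 0 0 2.6 -14 0; 0 0 2.6 -16 0"
}}

```text
time_s: 6.4
tool_pos: [0.5409, 0.173, 0.2314]
tool_rot: [0.774, 0.633, 0.001, 0.0]
force: [-0.3, -0.1, -0.2]
opening: 0.0003
```

```bash
python3 -c "
from goto import *
where('scoop');stand('nozzle',-.225,0,.20);where('nozzle')"
```

```text
scoop local -0.152 0.0002
t 6.4 pos [0.5409 0.173  0.2314] yaw 78.56 F [-0.3 -0.1 -0.2] op 0.0003
shift cm [-33.15  -1.03   3.11] turn -13.45
nozzle local -0.1379 0.32
```

{"op": "move_arm", "data": {
  "commands": "0 -4 0 0 -2; 0 -8.5 0 0 -4; 0 -13 0 0 -6; 0 -17.5 0 0 -8; 0 -22 0 0 -10; 0 -26.5 0 0 -12; 0 -31 0 0 -13.4; 0 -33.4 0 0 -13.4"
}}

```text
time_s: 7.2
tool_pos: [0.4728, -0.1572, 0.2281]
tool_rot: [0.695, 0.719, -0.0, -0.0]
force: [0.5, -0.4, -0.2]
opening: -0.0
```

```bash
python3 - <<'E'
from goto import *
s=snapshot('top');save(s,'top3');t=snapshot('side');save(t,'side3')
cv2.imwrite('pics/top3z.png',cv2.resize(s['pixels'][130:330,200:400],(600,600),interpolation=2)[:,:,::-1])
cv2.imwrite('pics/side3z.png',cv2.resize(t['pixels'][110:330,240:480],(654,600),interpolation=2)[:,:,::-1])
stand('nozzle',-.215,0,.07);where('nozzle')
E
```

```text
t 7.3 pos [ 0.473  -0.1571  0.228 ] yaw 91.73 F [0.7 0.2 0.2] op -0.0002
shift cm [ 0.75  0.24 15.8 ] turn -0.28
nozzle local -0.2173 -0.0075
```

View pics/top3z.png

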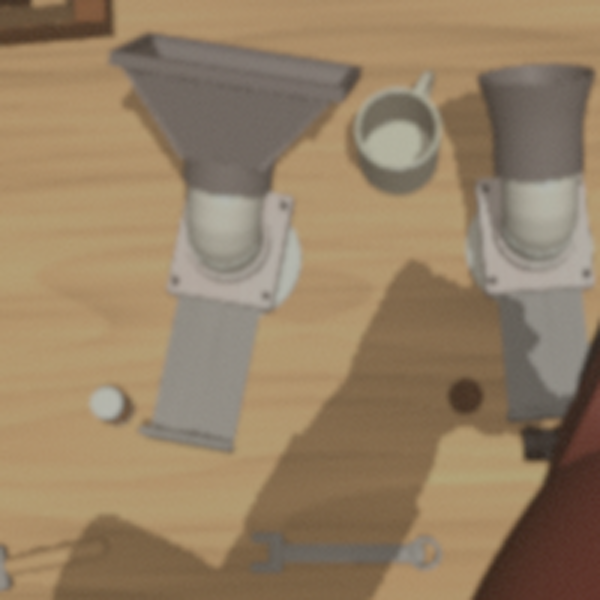

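View pics/side3z.png

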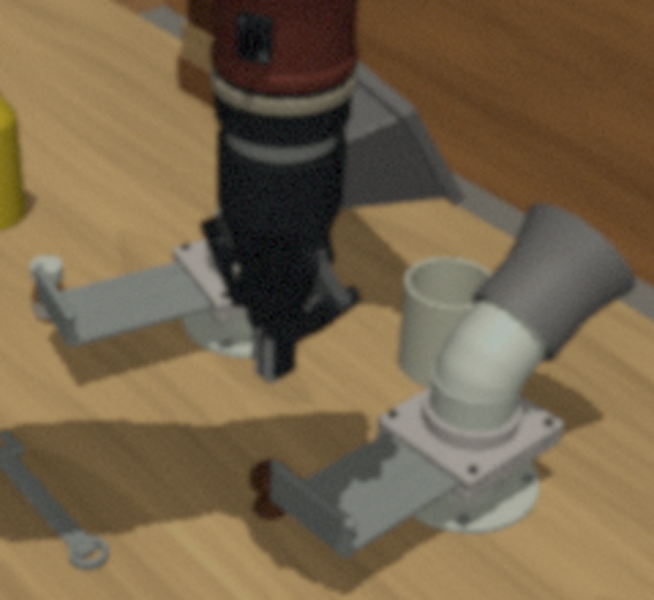

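```bash
python3 - <<'E'
from fit import *
F=pickle.load(open('F.pkl','rb'));p=F['scoop'].copy();
for q in(.060,.064,.068):
    p[3]=q
    print(q,((proj(S['top'],pts(p,['Lp','Lm']))-[200,130]+.33)*3).round(1).tolist(),((proj(S['side'],pts(p,['Lp','Lm']))-[240,110]+.33)*2.726).round(1).tolist())
E
```

```text
0.06 [[144.7, 425.0], [236.4, 440.8]] [[47.4, 260.4], [82.0, 310.6]]
0.064 [[143.9, 429.3], [235.6, 445.2]] [[43.2, 261.5], [77.5, 311.8]]
0.068 [[143.0, 433.7], [234.7, 449.6]] [[38.9, 262.6], [73.1, 313.0]]
```

{"op": "move_arm", "data": {
  "commands": "0 0.4 0.1 3 0; 0 0.7 0.2 6 0; 0 0.7 0.2 9 0; 0 0.7 0.2 12 0; 0 0.7 0.2 14.5 0; 0 0.7 0.2 15.8 0; 0 0.7 0.2 15.8 0; 0 0.7 0.2 15.8 0"
}}

```text
time_s: 8.1
tool_pos: [0.4758, -0.1468, 0.0705]
tool_rot: [0.695, 0.719, -0.0, -0.0]
force: [0.2, -0.0, 0.1]
opening: -0.0001
```

```bash
python3 - <<'E'
from goto import *
stand('nozzle',-.135,0,.07);where('nozzle')
E
```

```text
t 8.1 pos [ 0.4758 -0.1468  0.0705] yaw 91.99 F [ 0.2 -0.   0.1] op -0.0001
shift cm [-0.26  7.92  0.04] turn -0.03
nozzle local -0.2142 0.0027
```

{"op": "move_arm", "data": {
  "commands": "0 -0.2 1 0 0; 0 -0.2 2 0 0; 0 -0.2 3 0 0; 0 -0.2 4 0 0; 0 -0.2 5 0 0; 0 -0.2 6 0 0; 0 -0.2 7 0 0; 0 -0.2 7.4 0 0"
}}

```text
time_s: 8.9
tool_pos: [0.5508, -0.1467, 0.0701]
tool_rot: [0.695, 0.719, 0.0, -0.0]
force: [-2.8, 0.6, 1.8]
opening: -0.0002
```

```bash
python3 - <<'E'
from goto import *
stand('nozzle',-.135,0,.07);where('nozzle')
E
```

```text
t 8.9 pos [ 0.5508 -0.1467  0.0701] yaw 91.97 F [-2.8  0.6  1.8] op -0.0002
shift cm [-0.02  0.42  0.01] turn -0.04
nozzle local -0.1392 0.0002
```

{"op": "move_arm", "data": {
  "commands": "0 0 0.2 0 0; 0 0 0.4 0 0; 0 0 0.6 0 0; 0 0 0.8 0 0; 0 0 0.8 0 0"
}}

```text
time_s: 9.4
tool_pos: [0.5579, -0.1466, 0.0702]
tool_rot: [0.695, 0.719, 0.0, -0.0]
force: [-2.4, 1.3, -0.3]
opening: 0.0002
```

```bash
python3 - <<'E'
from goto import *
stand('nozzle',-.135,0,.07);where('nozzle')
E
```

```text
t 9.4 pos [ 0.5579 -0.1466  0.0702] yaw 91.95 F [-2.4  1.3 -0.3] op 0.0002
shift cm [-0.   -0.3   0.02] turn -0.06
nozzle local -0.132 0.0
```

Not at the stop yet (only friction force); continue gently.

{"op": "move_arm", "data": {
  "commands": "0 0 0.2 0 0; 0 0 0.4 0 0; 0 0 0.6 0 0; 0 0 0.6 0 0"
}}

```text
time_s: 9.8
tool_pos: [0.5592, -0.1465, 0.0701]
tool_rot: [0.695, 0.719, -0.003, -0.003]
force: [-22.3, -0.4, 14.7]
opening: 0.0001
```

```bash
python3 - <<'E'
from goto import *
stand('nozzle',-.135,0,.07);where('nozzle')
E
```

```text
t 9.8 pos [ 0.5592 -0.1465  0.0701] yaw 91.89 F [-22.3  -0.4  14.7] op 0.0001
shift cm [-0.01 -0.43  0.01] turn -0.12
nozzle local -0.1307 0.0001
```

{"op": "move_arm", "data": {
  "commands": "0 0 -1 0 0; 0 0 -2.5 0 0; 0 0 -4 0 0; 0 0 -4.5 -3 0; 0 0 -5 -7 0; 0 0 -6 -11 0; 0 0 -8 -15 0; 0 0 -10 -18 0"
}}

```text
time_s: 10.6
tool_pos: [0.4647, -0.1507, 0.2532]
tool_rot: [0.695, 0.719, 0.001, 0.002]
force: [0.1, 0.1, -0.6]
opening: -0.0001
```

{"op": "move_arm", "data": {
  "commands": "0 0 -2.5 0 0; 0 0 -5 0 0; 0 0 -7.5 0 0; 0 0 -10 0 0; 0 0 -12 0 0; 0 0 -12 0 0; 0 0 -12 0 0"
}}

```text
time_s: 11.3
tool_pos: [0.3448, -0.1547, 0.2509]
tool_rot: [0.695, 0.719, 0.0, 0.001]
force: [1.1, 0.2, -1.0]
opening: 0.0005
```

```bash
python3 - <<'E'
from fit import *
from goto import where
s=snapshot('top');t=snapshot('side')
cv2.imwrite('pics/top4z.png',cv2.resize(s['pixels'][130:330,220:420],(600,600),interpolation=2)[:,:,::-1])
cv2.imwrite('pics/side4z.png',cv2.resize(t['pixels'][110:330,240:480],(654,600),interpolation=2)[:,:,::-1])
F=pickle.load(open('F.pkl','rb'));F['scoop'][3]=.068;F['nozzle'][3]=0
for v,sc,off in(('top',3,(220,130)),('side',2.726,(240,110))):
    im=cv2.imread(f'pics/{v}4z.png')
    for n in F:
        for loop in(['mm','mp','pp','pm'],['Lpi','Lmi','Lmo','Lpo']):
            u=(proj(S[v],pts(F[n],loop))-off+.33)*sc
            cv2.polylines(im,[u.astype(int)],True,(0,255,0),1)
    cv2.imwrite(f'pics/{v}4ov.png',im)
print(arm.get_obs()['force'],arm.get_obs()['tool_pos'])
E
```

```text
[ 0.05512342  0.46273933 -0.72898709] [ 0.34499676 -0.15445055  0.25063884]
```

View pics/top4ov.png

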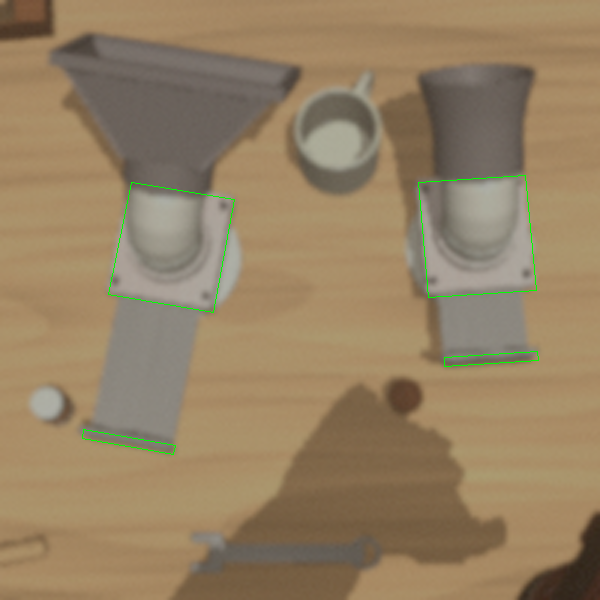

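View pics/side4ov.png

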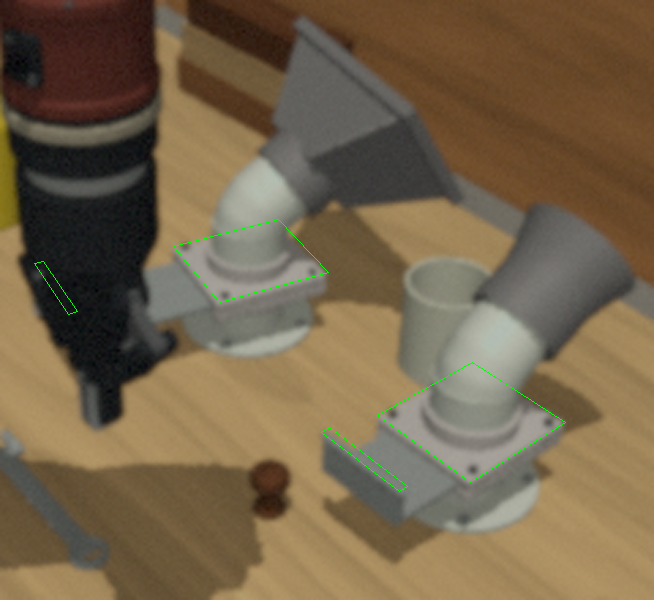

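```bash
python3 -c "
from workcell import order
print(order.hand_in())"
```

```text
the job is handed in; nothing more can be done
None
```

I pushed the scoop's slide out to its open stop first, then pushed the nozzle's slide in to its shut stop. I used closed fingertips on the lips, and the job took about 11.4 s of the 48 s.

- **Scoop:** the slide held still at the end stop while the sideways force rose to about 30 N. Sliding friction had shown only about 3–4 N.
- **Nozzle:** the same kind of rise, to about 22 N.
- **Final pictures:** the nozzle's lip agrees with fully shut in both views. The scoop's lip agrees with fully open in the top view only, because the arm hid it in the last side view. The pot, knob, wrench and mug look unmoved. I did not check the other bystanders at the end, but the arm never worked close to them.
- **Robot:** it finished at z = 0.25 m, well back from the stands, with the force reading near zero.

**Disagreement:** the drawn model outlines and the stop positions were off by about 3 mm along world x. The shift was in the same direction at both stands, so I took it as a calibration offset and relied on the felt stops.

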